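Show the onyx marble over the catch tray

TASK

A customer sitting across the desk wants to see the onyx marble that lies loose in the two-handled silver dish: first slide the rubber-lined tray over the desk top, without lifting it, until it lies square in the middle of the leather mat, ready to catch the marble should it fall. Then lift the dish clear of the desk by one of its handles and, holding it level so that the marble stays in the middle, turn it a quarter turn in the air so that the free handle points straight across the desk to the customer while you hold the handle on your own side. Finish still holding it there, steady and level over the middle of the tray with its foot about 10 cm above the desk, and leave all the other keepsakes where they are.

Things in the scene. Friction and masses are not known exactly. Their poses are not given: they have to be found in the camera images.
- mat: thin dark brown leather desk mat with a gilt line along its border, fixed flat on the desk (under 1 mm thick, nothing catches on it), 260 along its x by 210 along its y (mm). Origin at its centre. Its x axis points across the desk, away from the robot, to the customer's chair (within 6 degrees of world x).
- tray: loose shallow open tray of dark wood with brass corners and a ribbed grey rubber floor, outside 200 along its x by 150 along its y by 24 high, walls 7 thick with vertical outside faces, floor 7 thick; about 0.45 kg, slides at a push of 2 to 4 N. Origin at the centre of its underside. Starts left or right of the mat, its x within 9 degrees of world x.
- dish: loose round silver dish, 134 in diameter, 32 high, on a foot ring of radius 34, about 0.3 kg, with two alike flat lug handles on opposite sides, along its +y and -y. Origin at the centre of its underside, z up. Starts on the other side of the mat from the tray, its +y within 18 degrees of world +y (left).
- dish_well (a point): centre of the dish's shallow well: flat out to radius 6 at 14 above the foot, rising at 6 degrees to radius 32, then at 16 degrees to radius 58, then a steep rim.
- handle_a (a point): middle of the upper face of the dish's +y lug, 82 from the dish's axis, 32 above its foot. Each lug is level with the rim: a block 30 wide (along the dish's x, with flat vertical side faces) and 13 thick (19 to 32 above the foot), from the rim out to 98 from the axis, rounded off beyond to 113.
- handle_b (a point): the same on the dish's -y lug.
- marble_center (a point): centre of the loose polished dark onyx ball, diameter 26, about 25 g, that starts in the middle of the dish's well and rolls freely.
- vase: blue enamelled vase with brass bands, 165 tall, widest diameter 92 (mm); a loose keepsake to leave alone. Origin at the middle of its underside.
- toy_car: tin toy car, 92 long, 44 wide, 43 tall (mm); a loose keepsake to leave alone. Origin at the middle of its underside.
- spoon: small silver spoon, 150 long (mm); a loose keepsake to leave alone. Origin at the underside, near its middle.
- bull: bronze bull figure on a stone base, 115 long, 42 wide, 72 tall (mm); a loose keepsake to leave alone. Origin at the middle of its underside.
- binoculars: brass binoculars lying flat, 93 long, 96 wide, 43 tall (mm); a loose keepsake to leave alone. Origin at the middle of its underside.
- loupe: folding pocket loupe, 80 long, 38 wide, 12 tall (mm); a loose keepsake to leave alone. Origin at the underside, under the lens; the rest reaches 58 along its +x.
Mind the look-alikes: they are no part of the job. Leave any turquoise look-alike of the dish alone.

How it is judged:
By the outcome, as a careful person would: the job done as asked, in the order asked, and still so for the second after the job is handed in, while the arm keeps its last pose, push and grip.
It also fails if it takes over 72 s, if anything falls off the work surface, if the arm or the gripper's body presses on something with over 40 N, if the wrist force passes 120 N, or if a joint passes its speed limit or range.

ROBOT

A 7-joint arm with a two-finger parallel gripper is mounted at the origin on the work surface. World frame = base frame: x ahead of the robot, y to its left, z up, the work surface at z = 0. Lengths are in m, angles in rad, forces in N, time in s.
With the tool pointing down it reaches from about 0.425 to 0.95 m from the base axis. Payload 4.7 kg.
Tool frame: the origin (TCP) lies on the centre line of the jaws, within the pads' length; the fingertips stand robot.nose_length ahead of it and the grasp point (between the pads) lies 8 mm behind it (robot.nose_length is the distance from the TCP to the fingertips, in m); z points along the fingers, x is the direction in which the jaws open and shut, and the axes are right-handed (so a half turn about z gives the same grasp; the last joint's range is limited). The gripper opens to 85 mm and grips with 20 to 120 N. Pads are 22 mm wide; open, the fingers measure 114 mm over their backs; the gripper's body (76 mm by 85 mm) begins 54 mm behind the grasp point. The pads swing forward as they close: fully open they stand 13 mm farther back than shut.
Start: joints at [-1.155, 0.469, -0.049, 1.532, 0.024, 1.141, -0.082], TCP at [0.29, 0.609, 0.242] pointing down, gripper open.
Joint ranges: [-2.59, 2.59], [-0.33, 1.99], [-1.39, 1.29], [0.1, 2.45], [-1.04, 4.18], [0.21, 1.99], [-2.66, 2.66]. Speed limits (rad/s): [2.57, 2.57, 3.14, 3.14, 3.14, 3.14, 3.14].

INTERFACE

Orientations are given as [roll, pitch, yaw] about the fixed x, y, z axes, in that order (R = Rz(yaw) Ry(pitch) Rx(roll)).
In Python, from plant import robot gives the robot as it stands. Calls block until the motion is done:
- robot.goto(position, orientation): joint-space move of the TCP to a pose.
- robot.move_straight(position, vel=0.15, attitude=None, contact_N=None): straight line of the TCP; attitude=None keeps the orientation; vel is the mean speed in m/s. With contact_N (N) it stops when the force on the tool has changed by that much, and returns True; else False.
- robot.move_joints(angles): joint-space move.
- robot.grip(opening, strength=None): opening from 0.0 (shut) to 1.0 (fully open); strength is the grip in N (None keeps the last); returns when the fingers have stopped.
- robot.sleep(seconds).
- robot.inverse_kinematics(position, orientation): joint angles nearest the present ones, or None.
- robot.sense(): the state.
- robot.grab_frame(name): name is "side" or "top"; returns a dict with "image" (420x560x3 uint8, red, green, blue), "range_z" (420x560 float32, m along the optical axis (not along the pixel's ray), 0 where there is no reading), "fx", "fy", "cx", "cy" (pixels), "dist_coeffs" ([k1, k2, p1, p2, k3] as OpenCV has them; the pictures are not rectified), "R" (3x3) and "t" (3): a world point X has camera coordinates R X + t. Camera axes: x right, y down, z forward; pixel columns grow to the right and rows downward; lengths in m; the calibration is good to about 2 mm. A picture is of the moment at which its call begins.
A pose or a line that the arm cannot do raises robot.IKError and nothing moves.
- robot.close_job(): hands the job in, once; it reports no verdict.
The state is a dict: "t": time; "joint_pos": joint angles; "joint_velocities": joint speeds; "effort": joint torques, N m; "tcp_pos": TCP position; "tcp_rot": TCP orientation; "wrist_force": force on the tool from outside, world axes, zero at the start; "torque": the same for the moment, N m; "opening": opening from 0.0 (shut) to 1.0 (fully open).
Only numpy, scipy, OpenCV 4.12 (cv2) and the standard library are available. Lean on these libraries where they do the work, as an engineer would, in place of code of your own. Each camera call takes 0.05 s, during which the arm holds its last target. There are 200 camera calls.

## Working session

There is one attempt and no reset: what is moved stays moved. The work goes in short steps, each a Python script; the robot and the scene stay as the last script left them, time stands still between calls to the robot, and variables do not carry over. Pictures are saved under pics/ and viewed, about 8 in all and at most 12, crops included, and the job is handed in when it is done.

```bash
ls; mkdir -p pics; cat > h.py <<'E'
from plant import robot
import numpy as np, cv2
def shot(cam,name):
    f=robot.grab_frame(cam); cv2.imwrite(f'pics/{name}.png',f['image'][:,:,::-1]); np.save(f'pics/{name}.npy',f,allow_pickle=True); return f
def load(name): return np.load(f'pics/{name}.npy',allow_pickle=True).item()
def KD(f): return np.array([[f['fx'],0,f['cx']],[0,f['fy'],f['cy']],[0,0,1.]]),np.array(f['dist_coeffs'],float)
def onplane(f,uv,z):
    K,D=KD(f); n=cv2.undistortPoints(np.array(uv,float).reshape(-1,1,2),K,D)[:,0]
    R=np.array(f['R']);t=np.array(f['t']); C=-R.T@t
    d=np.c_[n,np.ones(len(n))]@R; return C+d*((z-C[2])/d[:,2])[:,None]
def cloud(f):
    K,D=KD(f);h,w=f['range_z'].shape; u,v=np.meshgrid(np.arange(w),np.arange(h))
    n=cv2.undistortPoints(np.c_[u.ravel(),v.ravel()].astype(float).reshape(-1,1,2),K,D)[:,0]
    z=f['range_z'].ravel(); P=(np.c_[n,np.ones(len(n))]*z[:,None]-np.array(f['t']))@np.array(f['R'])
    P[z==0]=np.nan; return P.reshape(h,w,3)
E
python3 - <<'E'
from h import *
for c in('top','side'):
    f=shot(c,c+'1'); print(c,-np.array(f['R']).T@f['t'],f['R'],f['fx'])
s=robot.sense(); print(s, robot.nose_length)
E
```

```text
pics
top [ 0.46129531 -0.00756919  1.02677771] [[-0.02459687 -0.99969469  0.00234977]
 [-0.9964699   0.02432867 -0.08034832]
 [ 0.08026663 -0.00431779 -0.99676408]] 395.04583083816755
side [ 0.30202341 -0.94920669  0.74285432] [[ 0.96924379 -0.2455372  -0.01667234]
 [-0.1520792  -0.54430597 -0.82498662]
 [ 0.19349005  0.80214867 -0.56490628]] 529.0192476546125
{'t': 0.1, 'joint_pos': array([-1.15491675,  0.46936411, -0.04861895,  1.53356221,  0.02410686,
        1.14099223, -0.08231599]), 'joint_velocities': array([ 1.50755072e-03, -2.71238406e-03,  9.62847104e-04,  4.38740485e-05,
       -1.41332014e-03,  2.77948472e-03,  8.92432516e-05]), 'effort': array([ 1.23666643e-03, -5.11517394e+01, -4.64643748e-02, -2.38392037e+01,
        1.08492971e-02,  4.34118629e-03, -4.00642165e-06]), 'tcp_pos': array([0.29018565, 0.60888854, 0.24136937]), 'tcp_rot': array([3.14153745e+00, 1.73913939e-03, 1.12605374e+00]), 'wrist_force': array([-0.58462619,  0.00969725, -0.59229847]), 'torque': array([-0.01722534,  0.06766992,  0.00520023]), 'opening': 0.9995168084752424} 0.011
```

View pics/top1.png

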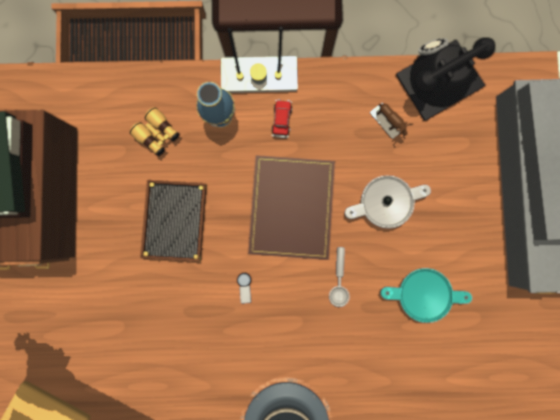

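View pics/side1.png

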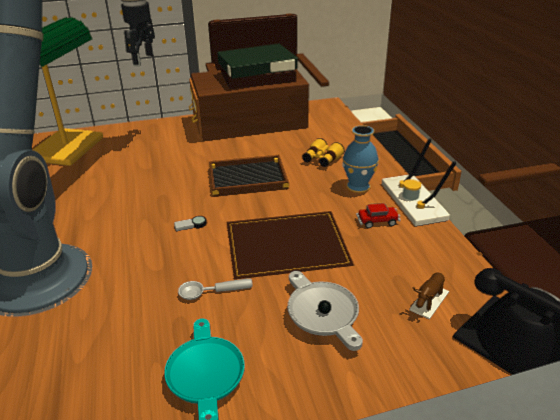

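```bash
python3 - <<'E'
from h import *
f=load('top1'); im=f['image'][140:320,130:480,::-1]
cv2.imwrite('pics/c1.png',cv2.resize(im,None,fx=2.28,fy=2.28,interpolation=cv2.INTER_CUBIC))
np.set_printoptions(precision=4,suppress=True)
print(onplane(f,[(292,208),(175,221),(388,202),(245,285),(340,275)],0.0))
P=cloud(f)
# depth-based: dish rim and lugs
m=(P[...,2]>0.024)&(P[...,2]<0.06)&(P[...,0]>.38)&(P[...,0]<.62)&(P[...,1]<-.1)&(P[...,1]>-.42)
q=P[m]; print(len(q))
n,l,st,c=cv2.connectedComponentsWithStats(m.astype(np.uint8))
for i in range(1,n):
    if st[i][4]>30: print(st[i],P[l==i].mean(0),P[l==i].min(0),P[l==i].max(0))
E
```

```text
[[ 0.5425 -0.0302  0.    ]
 [ 0.516   0.2744  0.    ]
 [ 0.552  -0.281   0.    ]
 [ 0.3474  0.0955  0.    ]
 [ 0.3667 -0.1491  0.    ]]
1111
[345 175  86  53 996] [ 0.5517 -0.274   0.0298] [ 0.4859 -0.38    0.024 ] [ 0.6185 -0.1637  0.0367]
[383 195  10  11  81] [ 0.5544 -0.2709  0.035 ] [ 0.5421 -0.2827  0.0246] [ 0.5674 -0.2609  0.0413]
```

View pics/c1.png

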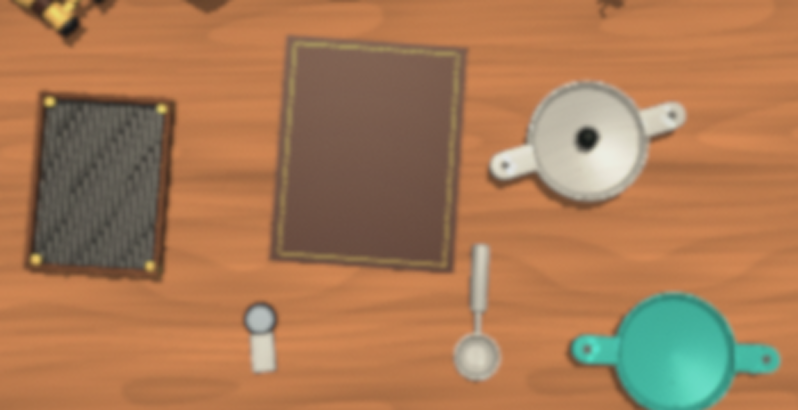

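```bash
cat > geo.py <<'E'
from h import *
np.set_printoptions(precision=4,suppress=True)
def c2p(l,s=2.28,o=(130,140)): return (np.array(l,float)+.5)/s-.5+np.array(o)
def rect(c): # TL TR BR BL -> centre,yaw(x axis up), sizes
    TL,TR,BR,BL=c[:,:2]; d=(TL-BL+TR-BR)/2; w=(TL-TR+BL-BR)/2
    return c[:,:2].mean(0),np.degrees(np.arctan2(d[1],d[0])),np.degrees(np.arctan2(-w[0],w[1])),np.linalg.norm(d),np.linalg.norm(w)
E
python3 - <<'E'
from geo import *
f=load('top1')
print('mat',rect(onplane(f,c2p([(289,37),(467,48),(452,271),(271,260)]),0)))
tr=c2p([(41,93),(175,100),(160,279),(25,268)])
for z in(0,.024): print('tray',z,rect(onplane(f,tr,z)))
h=onplane(f,c2p([(504,164),(673,116)]),.032); d=h[0]-h[1]; print('dish',h,h.mean(0),np.linalg.norm(d),np.degrees(np.arctan2(-d[0],d[1])))
P=cloud(f)
q=P[200:240,150:200]; print('tray z',np.nanpercentile(q[...,2],[5,50,95]))
m=(P[...,2]>0.014)&(P[...,2]<0.035)&(P[...,0]>.36)&(P[...,0]<.66)&(P[...,1]>.15)&(P[...,1]<.40)
r=cv2.minAreaRect(P[m][:,:2].astype(np.float32)); print('depth tray',r,m.sum())
q=P[195:235,270:310,2]; print('matz',np.nanmedian(q))
for y in (0,90,-90,180): print(y,robot.inverse_kinematics([.5,.34,.1],[np.pi,0,np.radians(y)]))
E
```

```text
mat (array([ 0.5457, -0.03  ]), np.float64(-5.70644848222496), np.float64(-4.918228123739875), np.float64(0.2565699609905787), np.float64(0.20561619219770924))
tray 0 (array([0.5173, 0.2776]), np.float64(-5.098903084618948), np.float64(-5.239726921118787), np.float64(0.2020130342767), np.float64(0.1532523667690265))
tray 0.024 (array([0.516 , 0.2709]), np.float64(-5.098903084618941), np.float64(-5.239726921118775), np.float64(0.1972911623613149), np.float64(0.14967023134294402))
dish [[ 0.5271 -0.1776  0.032 ]
 [ 0.5759 -0.3671  0.032 ]] [ 0.5515 -0.2723  0.032 ] 0.19574444283741943 14.450593714566727
tray z [0.0046 0.0079 0.0112]
depth tray ((0.5180439949035645, 0.2745855152606964), (0.15110120177268982, 0.20023611187934875), 85.32994842529297) 921
matz 0.0002296876884684615
0 [-0.8352  0.515   0.2265  1.8482 -0.1555  0.7955 -0.528 ]
90 [-0.6165  0.5103 -0.0676  1.8345  0.0461  0.7983  0.8631]
-90 [-1.0662  0.5608  0.5495  1.8619 -0.3873  0.8264 -1.889 ]
180 [-0.3775  0.5425 -0.3916  1.8195  0.2698  0.8321  2.2401]
```

```bash
python3 - <<'E'
from geo import *
y=np.radians(85.0); o=[np.pi,0,y]
robot.grip(0.6,40)
robot.goto([.5234,.343,.10],o)
print(robot.move_straight([.5234,.343,.022],vel=.06,contact_N=12),robot.sense()['tcp_pos'])
robot.grip(0.0,40)
s=robot.sense(); print(s['opening'],s['tcp_pos'],s['wrist_force'],s['t'])
yaw=np.radians(-5.2); e=np.array([-np.sin(yaw),np.cos(yaw)])
p=np.array([.5455,-.030])+.0715*e; print(p)
if s['opening']>.03:
    robot.move_straight([*p,.022],vel=.09,attitude=[np.pi,0,np.pi/2+yaw])
    s=robot.sense(); print(s['tcp_pos'],s['wrist_force'],s['t'],s['opening'])
    robot.grip(0.5); robot.move_straight([*p,.15],vel=.15)
    robot.goto([.60,-.40,.25],[np.pi,0,np.radians(15)])
f=shot('top','top2'); im=f['image'][140:320,130:480,::-1]
cv2.imwrite('pics/c2.png',cv2.resize(im,None,fx=2.28,fy=2.28,interpolation=cv2.INTER_CUBIC))
E
```

```text
False [0.5237 0.3432 0.0225]
0.06520237499893539 [0.5237 0.3436 0.0225] [-0.7486  1.6341  1.7684] 3.875
[0.552  0.0412]
[0.5515 0.0418 0.0224] [-0.1883  4.9204  8.7046] 7.3917 0.06357613038893596
```

View pics/c2.png

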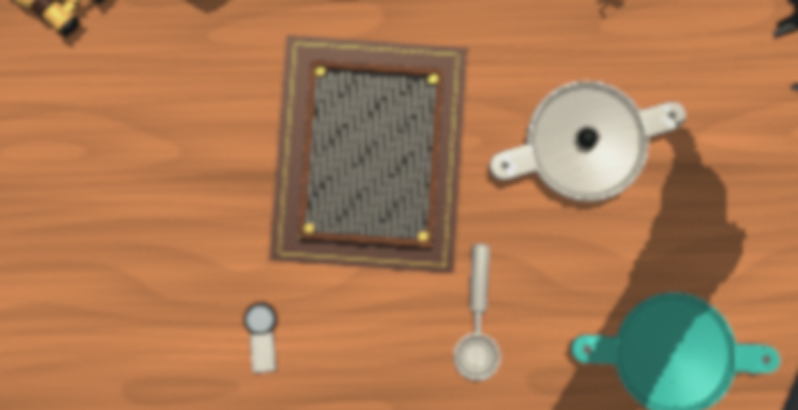

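```bash
python3 - <<'E'
from geo import *
f=load('top2')
print('mat',rect(onplane(f,c2p([(289,37),(467,48),(452,271),(271,260)]),0)))
print('brass',rect(onplane(f,c2p([(320,71),(433,78),(423,236),(309,228)]),.024)))
P=cloud(f)
m=(P[...,2]>0.014)&(P[...,2]<0.035)&(abs(P[...,0]-.545)<.14)&(abs(P[...,1]+.03)<.11)
print('depth tray',cv2.minAreaRect(P[m][:,:2].astype(np.float32)),m.sum())
# mat dark segmentation outline
g=f['image'].astype(int); X=onplane(f,np.stack(np.meshgrid(np.arange(560),np.arange(420)),-1).reshape(-1,2),0.).reshape(420,560,3)
mm=((g[...,0]-g[...,2]<75)&(abs(X[...,0]-.545)<.15)&(abs(X[...,1]+.03)<.125)).astype(np.uint8)
mm=cv2.morphologyEx(cv2.morphologyEx(mm,cv2.MORPH_CLOSE,np.ones((9,9))),cv2.MORPH_OPEN,np.ones((7,7)))
print('mat seg',cv2.minAreaRect(X[mm>0][:,:2].astype(np.float32)),mm.sum())
# dish from depth: rim points
m=(P[...,2]>0.020)&(P[...,2]<0.045)&(abs(P[...,0]-.552)<.09)&(abs(P[...,1]+.272)<.12)
r=cv2.minAreaRect(P[m][:,:2].astype(np.float32)); print('dish',r)
E
```

```text
mat (array([ 0.5457, -0.03  ]), np.float64(-5.70644848222496), np.float64(-4.918228123739875), np.float64(0.2565699609905787), np.float64(0.20561619219770924))
brass (array([ 0.5439, -0.0312]), np.float64(-5.298908909314188), np.float64(-5.188858618931278), np.float64(0.17693258050466487), np.float64(0.12704490772732574))
depth tray ((0.5450063943862915, -0.031866446137428284), (0.15061983466148376, 0.20026007294654846), 84.8249282836914) 830
mat seg ((0.544020414352417, -0.043950989842414856), (0.24212311208248138, 0.2597999572753906), 84.75994110107422) 8054
dish ((0.5517080426216125, -0.27284592390060425), (0.13259635865688324, 0.19445018470287323), 47.19099426269531)
```

```bash
cat > lev.py <<'E'
from geo import *
def plane(f,c,zoff,r0=.05,r1=.11,tol=.012):
    P=cloud(f).reshape(-1,3); r=np.hypot(P[:,0]-c[0],P[:,1]-c[1])
    q=P[(r<.056)&(r>.036)&(P[:,2]>zoff+.005)&(P[:,2]<zoff+.045)]   # 16 deg conical ring: axisymmetric
    rr=np.hypot(q[:,0]-c[0],q[:,1]-c[1])
    A=np.c_[q[:,0]-c[0],q[:,1]-c[1],rr,np.ones(len(q))]
    s,*_=np.linalg.lstsq(A,q[:,2],rcond=None); res=q[:,2]-A@s
    k=abs(res)<.005; s,*_=np.linalg.lstsq(A[k],q[k,2],rcond=None)
    return np.degrees(s[:2]),s[2:],len(q)
E
python3 - <<'E'
from lev import *
print('ref',plane(load('top1'),(.552,-.272),0),plane(load('top2'),(.552,-.272),0),plane(load('side1'),(.552,-.272),0))
y=np.radians(14.5); o=[np.pi,0,y]; h=[.531,-.1907]
robot.grip(0.62,30)
robot.goto([*h,.12],o)
print(robot.move_straight([*h,.014],vel=.06,contact_N=10),robot.sense()['tcp_pos'])
robot.grip(0.0,30); robot.grip(0.0,90)
s=robot.sense(); print(s['opening'],s['tcp_pos'],s['wrist_force'],s['torque'],s['t'])
robot.move_straight([*h,.040],vel=.02); robot.sleep(.5)
s=robot.sense(); print(s['opening'],s['tcp_pos'],s['tcp_rot'],s['wrist_force'],s['torque'],s['t'])
f=shot('side','side3'); g=shot('top','top3')
print(plane(f,(.552,-.272),.026),plane(g,(.552,-.272),.026))
im=f['image'][230:400,200:420,::-1]
a=cv2.resize(im,None,fx=3,fy=3,interpolation=cv2.INTER_CUBIC); cv2.imwrite('pics/c3.png',a)
E
```

```text
ref (array([0.063 , 0.2157]), array([0.281 , 0.0073]), 891) (array([0.0739, 0.1182]), array([0.2649, 0.0082]), 892) (array([ 0.1834, -0.8009]), array([0.2805, 0.007 ]), 1143)
False [ 0.5312 -0.1908  0.0143]
0.33459881380472584 [ 0.5312 -0.1907  0.0143] [-0.9535  0.7963  4.4367] [0.0532 0.1768 0.0364] 14.275
0.3340444204132438 [ 0.531  -0.1907  0.04  ] [3.1416 0.     0.253 ] [-0.3533 -0.7414 -3.5972] [ 0.3006  0.0825 -0.0068] 16.225
(array([-0.0472, -0.278 ]), array([0.3002, 0.0305]), 1155) (array([0., 0.]), array([0., 0.]), 0)
```

View pics/c3.png

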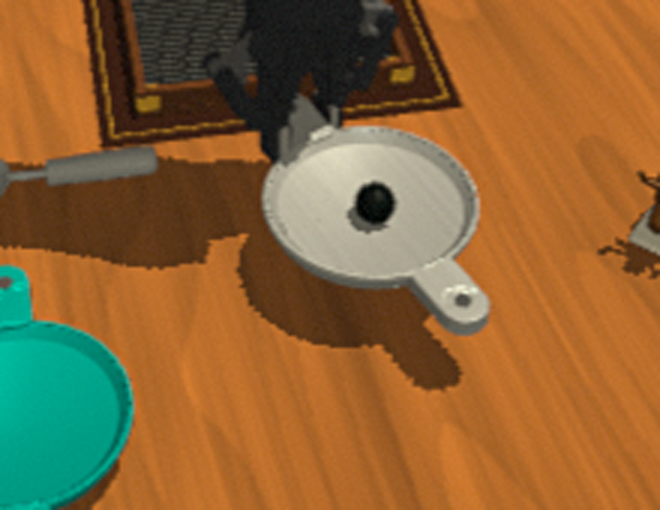

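```bash
python3 - <<'E'
from lev import *
robot.move_straight([.531,-.1907,.116],vel=.04)
yaw=np.radians(84.8); p=[.4618,-.0229,.116]
j=robot.inverse_kinematics(p,[np.pi,0,yaw]); print(j,robot.sense()['joint_pos'])
robot.move_straight(p,vel=.025,attitude=[np.pi,0,yaw]); robot.sleep(.5)
s=robot.sense(); print(s['opening'],s['tcp_pos'],s['tcp_rot'],s['wrist_force'],s['torque'],s['t'])
f=shot('side','side4'); g=shot('top','top4')
c=(.5455,-.0305)
print(plane(f,c,.10),plane(g,c,.10))
a=cv2.resize(f['image'][130:310,170:400,::-1],None,fx=1.7,fy=1.7,interpolation=cv2.INTER_CUBIC)
b=cv2.resize(g['image'][130:310,210:360,::-1],None,fx=2.6,fy=2.6,interpolation=cv2.INTER_CUBIC)
H=max(a.shape[0],b.shape[0]); a=cv2.copyMakeBorder(a,0,H-a.shape[0],0,0,cv2.BORDER_CONSTANT)
cv2.imwrite('pics/c4.png',np.hstack([b,a])); print(b.shape,a.shape)
E
```

```text
[ 0.0145  0.2949 -0.0662  2.1464  0.0298  0.7012  1.4084] [ 0.0645  0.4404  0.2657  1.9354 -0.1587  0.7862  0.6716]
0.33124697128694547 [ 0.4618 -0.0229  0.116 ] [-3.1416  0.      1.4801] [-0.471   0.933  -4.1297] [-0.0077  0.2831 -0.0326] 26.2833
(array([ 0.0998, -0.9131]), array([0.303 , 0.1066]), 621) (array([-0.3594,  0.5959]), array([0.2852, 0.1075]), 742)
(468, 390, 3) (468, 391, 3)
```

View pics/c4.png

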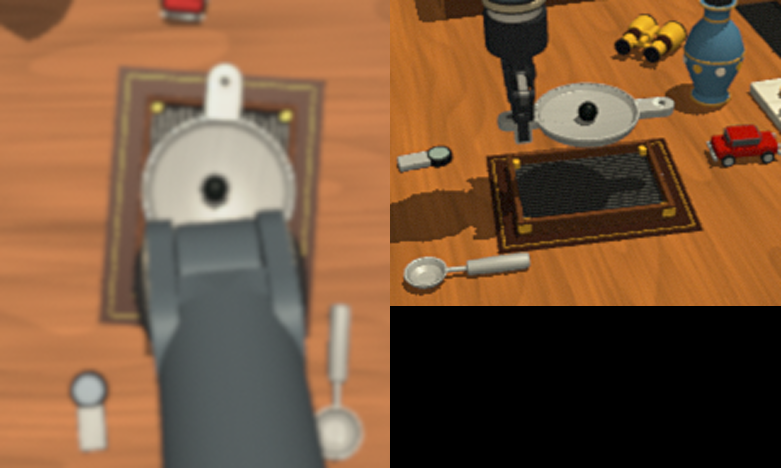

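```bash
python3 - <<'E'
from lev import *
g=load('top4')
m=onplane(g,c2p([(215,188)],2.6,(210,130)),.10+.027)[0]; h=onplane(g,c2p([(225.5,82)],2.6,(210,130)),.132)[0]
l=onplane(g,c2p([(143,188),(294,188)],2.6,(210,130)),.132)
d=h-m; print('marble',m,'hole',h,np.linalg.norm(d),np.degrees(np.arctan2(d[1],d[0])),'rim mid',l.mean(0),l)
c=(.5455,-.0305)
for n in('top4','side4'):
    P=cloud(load(n)).reshape(-1,3); r=np.hypot(P[:,0]-c[0],P[:,1]-c[1])
    q=P[(r<.12)&(P[:,2]>.12)&(P[:,2]<.14)&(P[:,0]>c[0]+.072)]; print('lug',n,q.mean(0),len(q),q[:,2].max())
E
```

```text
marble [ 0.5462 -0.0286  0.127 ] hole [ 0.6394 -0.0402  0.132 ] 0.09404378995998852 -7.090084016624681 rim mid [ 0.5456 -0.0316  0.132 ] [[ 0.5472  0.0345  0.132 ]
 [ 0.544  -0.0976  0.132 ]]
lug top4 [ 0.6354 -0.0396  0.131 ] 191 0.13530924160636074
lug side4 [ 0.6345 -0.0416  0.1288] 175 0.13367077335168426
```

```bash
python3 - <<'E'
from lev import *
from scipy.spatial.transform import Rotation as Ro
R=Ro.from_rotvec(np.radians(.5)*np.array([-.0906,-.9959,0]))*Ro.from_euler('xyz',[np.pi,0,np.radians(84.8)])
robot.move_straight([.4618,-.0229,.1145],vel=.003,attitude=R.as_euler('xyz')); robot.sleep(1.5)
s=robot.sense(); print(s['opening'],s['tcp_pos'],s['tcp_rot'],s['wrist_force'],s['torque'],s['t'],abs(s['joint_velocities']).max())
c=(.5455,-.0305)
for k in(0,1):
    f=shot('side',f'side5{k}'); g=shot('top',f'top5{k}'); print(plane(f,c,.10),plane(g,c,.10)); robot.sleep(.7)
a=cv2.resize(f['image'][130:310,170:400,::-1],None,fx=1.7,fy=1.7,interpolation=cv2.INTER_CUBIC)
b=cv2.resize(g['image'][130:310,210:360,::-1],None,fx=2.6,fy=2.6,interpolation=cv2.INTER_CUBIC)
a=cv2.copyMakeBorder(a,0,468-a.shape[0],0,0,cv2.BORDER_CONSTANT)
cv2.imwrite('pics/c5.png',np.hstack([b,a]))
E
```

```text
0.33855168269736496 [ 0.4618 -0.0229  0.1145] [3.1329 0.     1.48  ] [ 0.3384  0.3602 -2.4571] [0.0201 0.3083 0.0032] 28.5333 0.0015588275081473819
(array([ 0.5412, -0.7819]), array([0.2786, 0.107 ]), 618) (array([0.4624, 0.6592]), array([0.284 , 0.1067]), 782)
(array([ 0.7534, -0.8895]), array([0.3029, 0.1059]), 622) (array([0.4922, 0.5149]), array([0.2713, 0.1073]), 786)
```

View pics/c5.png

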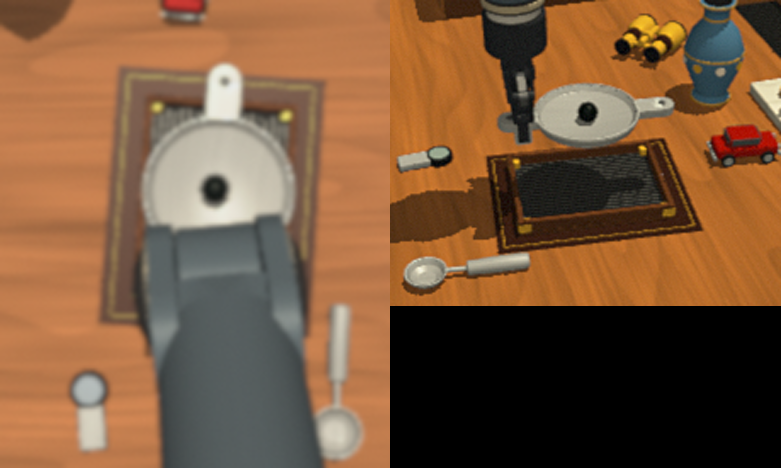

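```bash
python3 -c "
from plant import robot
print(robot.sense()['t']); robot.close_job()"
```

```text
30.1333
the job is handed in; nothing more can be done
```

The job is done and handed in at about 30 s of the 72 s allowed; no verdict was reported.

**Tray:** I gripped its left wall and dragged it along the desk onto the mat. It came to rest within about 2 mm of the mat's centre and within about 0.5° of square.

**Dish:** I lifted it by handle_a and turned it about 70° in the air, since it started about 14.5° turned towards its final pose. handle_b now points along the mat's axis to the customer, about 1° off by one reading and on it by another. The dish is centred over the tray to about 2 mm. From the arm's own pose, its foot is about 10 cm above the desk.

**Last checks:**
- **Marble:** it sits within about 3 mm of the middle of the well, and the arm and grip were steady over the last looks.
- **Level, along the held handle:** I measured a droop of about 0.4° and tilted the tool 0.5° to correct it. That slightly overshot, leaving the free end about 0.4° high, which I left.
- **Level, side to side:** the cameras disagree, +0.5–0.7° from the top camera and −0.8–0.9° from the side one. Measured with the dish on the desk, the same cameras read +0.1–0.2° and −0.8°. That leaves at most about 0.5° of real sideways tilt.
- **Keepsakes:** I never touched the keepsakes or the turquoise dish. The ones visible in the last pictures look unmoved, but the bull and the turquoise dish were outside them.

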